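# Weigh a parts tote on the packing bench's spring scale

### The arm

A 6-joint arm with a two-finger parallel gripper is mounted at the origin on the work surface. World frame = base frame: x ahead of the robot, y to its left, z up, the work surface at z = 0. Lengths are in mm, angles in degrees, forces in N, time in s.
With the tool pointing down it reaches from about 300 to 850 mm from the base axis. Payload 4.2 kg.
Tool frame: the origin (TCP) lies midway between the tips of the shut fingers; the grasp point (between the pads) lies 19 mm behind it; z points along the fingers, y is the line along which they close (so a half turn about z gives the same grasp; the last joint's range is limited). The gripper opens to 91 mm and grips with 3 to 60 N. Pads are 32 mm wide; open, the fingers measure 118 mm over their backs; the gripper's body (76 mm by 178 mm) begins 60 mm behind the grasp point.
Start: joints at [-66.921, 18.312, 89.639, -0, 72.044, -1.146], TCP at [235.936, -524.383, 213.976] pointing down, gripper open.
Joint ranges: [-177.97, 177.97], [-48.28, 115.42], [12.27, 149.76], [-77.06, 257.06], [2.81, 150.46], [-146.56, 146.56]. Speed limits (degrees/s): [147.25, 147.25, 180, 180, 180, 180].

### API

Orientations are given as [roll, pitch, yaw] about the fixed x, y, z axes, in that order (R = Rz(yaw) Ry(pitch) Rx(roll)).
In Python, from workcell import env gives the robot as it stands.
- The arm moves only by the shell command python3 -m jog 'ROWS' [FORCE]. ROWS is a JSON object of lists of equal length, an entry for each row: "jaw": the finger opening in mm, from 0 to 91.2; "slide": the shift along the tool's x, y, z in units of 30 mm (1.0 is 30 mm), a list of three; "spin": the turn about the tool's z in units of 8 degrees (1.0 is 8 degrees). In form: {"jaw": [jaw, ...], "slide": [[dx, dy, dz], ...], "spin": [spin, ...]}. A call has 1 to 10 rows; each row shifts and turns the commanded pose from where the row before left it, along the tool's axes as they then stand; what a row does not reach is not made up. A row lasts 1/10 s, in which the tool goes at most 50 mm and 8.59 degrees, less where a joint would pass 70% of its speed; a pose out of reach is approached as far as the arm can. A call is refused whole if a number of a shift passes 1 or a number of a turn 1, either way. A call with a gripper value outside its range is refused whole. The fingers move at their own pace and stop on an object; FORCE is the grip in N (left out, the last holds). Time passes only in rows, so rows that do not move let the fingers close. It gives the time, the measured TCP pose, the force, the opening and the grip force at its end, in the units of the state.
- env.state(): the state, without advancing time (a new reading comes with each control period).
- env.grab_frame(name): name is "side" or "top" or "wrist"; returns the picture (384x512x3 uint8, red, green, blue); there is no depth.
- env.camera_model(name): a dict with "fx", "fy", "cx", "cy" (pixels), "camera_from_world" (4x4, takes a point from world to camera coordinates). Camera axes: x right, y up, looking along -z (the intrinsics and any distortion apply to the point x, -y, -z); pixel columns grow to the right and rows downward; lengths in mm; the calibration is good to about 2 mm. A picture is of the moment at which its call begins: read the wrist's pose just before it. camera_model takes no time and is no camera call; for the wrist camera it gives the pose at the moment of the call.
- env.job_done(): hands the job in; it is judged then, once.
The state is a dict: "time_s": time; "qpos": joint angles; "qvel": joint speeds; "effort": joint torques, N m; "ee_pos": TCP position; "ee_rot": TCP orientation; "force": force on the tool from outside, world axes, zero at the start; "torque": the same for the moment, N m; "gripper_width": finger opening in mm; "gripper_force": force on a finger pad.
Only numpy, scipy, OpenCV 4.12 (cv2) and the standard library are available. Lean on these libraries where they do the work, as an engineer would, in place of code of your own. Each camera call takes 0.05 s, during which the arm holds its last target. There are 200 camera calls.

### The job

Pick up the blue tote by the orange grip on top and hang its wire bail on the hook of the spring scale. Let the scale take the weight slowly and let go only when the hook carries exactly the tote's own weight, so that the pointer never jumps up or down and the scale is not forced. Leave the tote hanging free, level and still, and the carton, tape roll and cup undisturbed.

Things in the scene. Friction and masses are not known exactly. Their poses are not given: they have to be found in the camera images.
- tote: Blue open tote, 150 (its x) x 100 (y) x 55 mm high, packed up to 56 mm. Origin at the centre of its underside, z up. Rigid 7 mm steel bail along its x: uprights at x = +-72 mm to 104 mm height, then straight bars rising to a peak at the middle (see bail_peak). Orange grip on a 10 mm stem on the peak; all one rigid piece. Centre of mass under the peak. Mass unknown, 0.25 to 0.95 kg, new every time
- bail_peak (a point): Axis of the tote's bail bar at its peak, 120 mm above the tote's underside; axes as the tote's. A hook enters the window below it along the tote's y, from either side; at the middle the window is free from 56 to 116 mm above the underside
- grip_tab (a point): Centre of the orange grip on the tote, 45 mm above the bail peak, 165 mm above the tote's underside. Block 16 mm (tote's x) x 24 mm (tote's y) x 40 mm high; axes as the tote's
- scale_head: Grey head of the spring scale, 56 x 44 x 150 mm, fixed on a 24 mm post at a height that varies; sprung hook on its front, white plates with 10 mm graduations and red pointer on both sides. Origin on the post's axis, at the height of the unloaded hook seat (205 to 235 mm). z up; the hook arm runs out along its -x, seat at x = -170 mm, y = 0
- hook_seat (a point): Axis of the hook's 8 mm bar at the bottom of its trough; moves with the hook; axes as the head's. Bar in x-z (mm): from the head at z 28 to x 24, down to (6, 0), flat to (-6, 0), up to the open tip (-22, 20), an 11 mm red ball, top at z 26. A hung bail peak's axis rests 7.5 mm above the seat
- scale_hook (a joint): Travel of hook and pointer down from zero, m: 0 unloaded, grows with load, stop at 0.080. Spring 160 N/m (6.1 mm per 100 g), lightly damped (5 N s/m): a load let go out of balance makes it jump. Faster than 0.06 m/s is a jump, beyond 0.070 m is overload; the heaviest tote gives 0.058 m
- scale_stand: Fixed stand of the scale: dark foot plate 150 x 150 x 12 mm and post 332 mm high. Origin on the post's axis on the bench; axes as the head's; the foot reaches from x = -55 to +95 mm, y = +-75 mm
- carton: Loose cardboard carton 120 x 90 x 60 mm, bystander; origin at the centre of its underside
- tape_roll: Loose brown tape roll, 96 mm across, 48 mm high, lying flat, bystander; origin at the centre of its underside
- cup: Loose black cup, 72 mm across, 90 mm high, bystander; origin at the centre of its underside
Not all that is in view belongs to the job. Several things have the shape of the tote; the one meant has the colours described above.

How it is judged (in metres and radians):
On the way, in this order (a step that is already met when the one before it is completed fails the run):
1. the tote is held clear of the bench, not yet on the hook (height (world z) of tote above 0.05 m and contact force between the fingers and tote above 2 N and contact force between tote and scale_head below 0.05 N), for 0.2 s.
2. the bail's peak sits in the hook, which carries part of the load while the tote is still held (horizontal distance between bail_peak and hook_seat below 0.02 m and z of bail_peak in the frame of hook_seat between 0.003 and 0.016 m and contact force between tote and scale_head above 1.2 N and contact force between the fingers and tote above 2 N), for 0.2 s.
At the end, for the whole second after the job is handed in: Tote hangs on the hook alone: bail peak within 18 mm of the seat from above and 3 to 16 mm over it, hook load above 1.6 N, pointer over 8 mm down and slower than 10 mm/s, tote over 15 mm above the bench, tilt under 0.2 rad, slower than 30 mm/s, fingers off (horizontal distance between bail_peak and hook_seat below 0.018 m and z of bail_peak in the frame of hook_seat between 0.003 and 0.016 m and contact force between tote and scale_head above 1.6 N and height (world z) of tote above 0.015 m and angle between tote's own z axis and vertical below 0.2 rad and linear speed of tote below 0.03 m/s and velocity of joint scale_hook between -0.01 and 0.01 m/s and value of joint scale_hook above 0.008 m and contact force between the fingers and tote below 0.05 N); the robot touches nothing.
It fails at once if the pointer jumps (hook faster than 0.06 m/s, down or up) (velocity of joint scale_hook above 0.06 m/s or velocity of joint scale_hook below -0.06 m/s).
It fails at once if the scale is forced down beyond its load (hook more than 70 mm down) (value of joint scale_hook above 0.07 m).
It fails at once if the tote is rammed against the scale (more than 14 N) (contact force between tote and scale_head above 14 N).
It fails at once if a bystander is moved more than 20 mm (distance of any of carton, tape_roll, cup from where it was at the start of the episode above 0.02 m).
It also fails if it takes over 64 s, if anything falls off the work surface, if the arm or the gripper's body presses on something with over 40 N, if the wrist force passes 120 N, or if a joint passes its speed limit or range.

## Working session

There is one attempt and no reset: what is moved stays moved. The work goes in short steps, Python scripts to look and compute and a shell command to move; the robot and the scene stay as the last step left them, time stands still between calls to the robot, and variables do not carry over. Pictures are saved under pics/ and viewed, at most 10 in all, crops included, and the job is handed in when it is done.

```bash
mkdir -p pics; ls; python3 - <<'E'
from workcell import env
import cv2,numpy as np
for n in ("top","side"):
    f=env.grab_frame(n); cv2.imwrite(f"pics/{n}0.png",f[:,:,::-1])
    m=env.camera_model(n); print(n,{k:(np.round(v,3).tolist()) for k,v in m.items()})
s=env.state(); print(s)
E
```

```text
pics
top {'fx': 473.162, 'fy': 473.162, 'cx': 249.878, 'cy': 197.126, 'camera_from_world': [[-0.009, -1.0, -0.002, 132.701], [0.983, -0.01, 0.185, -601.224], [-0.185, -0.0, 0.983, -1720.236], [0.0, 0.0, 0.0, 1.0]]}
side {'fx': 375.323, 'fy': 375.323, 'cx': 248.391, 'cy': 188.214, 'camera_from_world': [[-0.991, -0.131, -0.008, 592.757], [0.095, -0.761, 0.642, -57.648], [-0.09, 0.635, 0.767, -1237.3], [0.0, 0.0, 0.0, 1.0]]}
{'time_s': 0.1, 'qpos': array([-6.69222585e+01,  1.83478274e+01,  8.96964105e+01, -4.98979220e-04,
        7.20455433e+01, -1.14685724e+00]), 'qvel': array([-0.00687384, -0.12209996, -0.14653051, -0.02866785, -0.04557622,
        0.01329148]), 'effort': array([-1.73571988e-05, -4.13332164e+01, -2.32509184e+01,  7.29207206e-02,
        4.21745866e-02, -5.99958594e-05]), 'ee_pos': array([ 235.74949341, -523.97132336,  213.22624206]), 'ee_rot': array([-1.79910227e+02, -1.32263566e-03,  2.42247519e+01]), 'force': array([-0.17935671, -0.57142357, -0.04333228]), 'torque': array([-3.72286599e-02, -2.63831714e-02,  1.39329886e-05]), 'gripper_force': 0.0, 'gripper_width': 90.94664955087092}
```

View pics/top0.png

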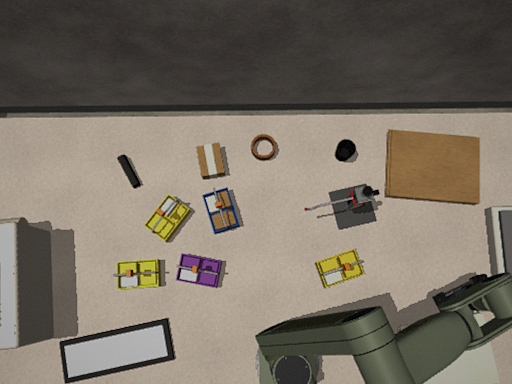

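View pics/side0.png

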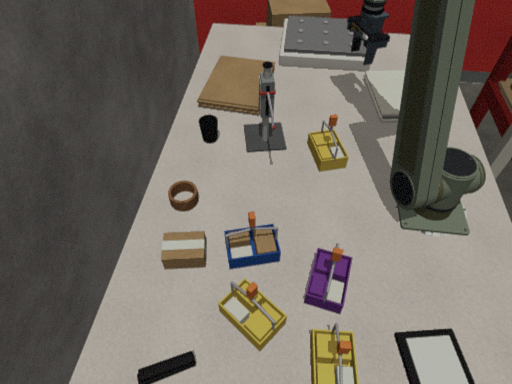

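```bash
cat > h.py <<'E'
from workcell import env
import cv2,numpy as np
def cam(n):
    m=env.camera_model(n); return m,np.array(m["camera_from_world"])
def proj(n,p,c=None):
    m,T=c or cam(n); q=T[:3,:3]@np.asarray(p,float)+T[:3,3]; return np.array([m["cx"]+m["fx"]*q[0]/-q[2], m["cy"]-m["fy"]*q[1]/-q[2]])
def ray(n,uv,c=None):
    m,T=c or cam(n); d=np.array([(uv[0]-m["cx"])/m["fx"],-(uv[1]-m["cy"])/m["fy"],-1.]); R=T[:3,:3]
    d=R.T@d; return -R.T@T[:3,3], d/np.linalg.norm(d)
def onz(n,uv,z,c=None):
    o,d=ray(n,uv,c); return o+d*(z-o[2])/d[2]
def tri(rs):
    A=sum(np.eye(3)-np.outer(d,d) for o,d in rs); b=sum((np.eye(3)-np.outer(d,d))@o for o,d in rs)
    p=np.linalg.solve(A,b); return p,[float(np.linalg.norm((np.eye(3)-np.outer(d,d))@(p-o))) for o,d in rs]
def blobs(f,lo,hi,amin=8):
    h=cv2.cvtColor(f,cv2.COLOR_RGB2HSV); m=cv2.inRange(h,lo,hi)
    n,l,s,c=cv2.connectedComponentsWithStats(m); return [(c[i].round(1).tolist(),s[i].tolist()) for i in range(1,n) if s[i,4]>=amin],m
E
python3 - <<'E'
from h import *
F={n:cv2.imread(f"pics/{n}0.png")[:,:,::-1].copy() for n in("top","side")}
O=((5,160,150),(16,255,255)); B=((105,130,50),(125,255,255))
for n in F:
    print(n,"orange",blobs(F[n],*O)[0]); print("blue",blobs(F[n],*B,20)[0]); 
    print("red",blobs(F[n],(0,150,80),(4,255,255),3)[0],blobs(F[n],(172,150,80),(180,255,255),3)[0])
a=cv2.resize(F["top"][175:245,185:395],None,fx=3.8,fy=3.8,interpolation=cv2.INTER_CUBIC)
b=cv2.resize(F["side"][55:275,200:300],None,fx=2.6,fy=2.6,interpolation=cv2.INTER_CUBIC)
b=cv2.rotate(b,cv2.ROTATE_90_COUNTERCLOCKWISE)
im=np.zeros((a.shape[0]+b.shape[0],800,3),np.uint8); im[:a.shape[0],:a.shape[1]]=a; im[a.shape[0]:,:b.shape[1]]=b
cv2.imwrite("pics/crop1.png",im[:,:,::-1])
E
```

```text
top orange [([218.1, 203.3], [215, 201, 7, 6, 21]), ([159.6, 211.5], [157, 209, 6, 6, 23]), ([346.9, 266.3], [344, 263, 6, 7, 28]), ([194.1, 268.7], [192, 266, 5, 7, 18]), ([127.8, 272.0], [127, 270, 3, 6, 13])]
blue [([230.4, 208.9], [216, 188, 23, 41, 106]), ([212.2, 216.3], [203, 192, 23, 41, 86])]
red [([351.3, 193.3], [350, 190, 4, 7, 15]), ([353.4, 201.8], [352, 199, 4, 7, 17]), ([305.5, 208.5], [305, 208, 2, 2, 4])] []
side orange [([333.6, 116.2], [331, 115, 6, 3, 15]), ([251.2, 215.1], [249, 212, 6, 7, 32]), ([337.3, 250.8], [333, 248, 9, 7, 40]), ([251.3, 287.1], [247, 283, 10, 9, 50]), ([345.2, 344.3], [340, 341, 11, 8, 81])]
blue [([253.4, 256.5], [227, 231, 53, 37, 572])]
red [([226.9, 14.0], [194, 0, 73, 52, 1727]), ([344.8, 7.7], [327, 0, 37, 18, 491]), ([398.5, 15.9], [382, 0, 33, 34, 833]), ([487.5, 34.4], [462, 0, 50, 72, 2430]), ([492.6, 83.9], [489, 80, 8, 7, 15]), ([500.0, 97.0], [494, 88, 13, 20, 59]), ([263.0, 92.9], [260, 92, 6, 3, 12]), ([271.8, 92.4], [270, 92, 5, 2, 8]), ([505.3, 108.4], [503, 107, 6, 4, 9]), ([509.8, 122.2], [509, 121, 2, 4, 5]), ([273.9, 
[... 1144 characters left out ...]
409.0, 23.0], [408, 22, 3, 3, 3]), ([493.3, 26.0], [493, 25, 2, 3, 3]), ([488.7, 29.0], [488, 28, 2, 3, 3]), ([505.0, 28.3], [504, 28, 3, 2, 3]), ([510.2, 29.2], [510, 28, 2, 4, 5]), ([200.7, 30.7], [200, 30, 2, 2, 3]), ([205.3, 32.0], [205, 31, 2, 3, 3]), ([480.0, 31.0], [479, 30, 3, 3, 3]), ([503.0, 32.0], [502, 31, 3, 3, 3]), ([488.2, 33.8], [488, 33, 2, 3, 4]), ([492.0, 32.7], [491, 32, 3, 2, 3]), ([494.7, 35.0], [494, 34, 2, 3, 3]), ([492.0, 38.0], [492, 37, 1, 3, 3]), ([504.3, 39.3], [501, 38, 7, 4, 9]), ([497.0, 45.0], [496, 44, 3, 3, 3]), ([501.7, 50.0], [501, 49, 2, 3, 3]), ([470.3, 52.3], [470, 52, 2, 2, 3]), ([486.2, 63.0], [485, 62, 3, 3, 4]), ([498.8, 98.0], [498, 97, 3, 3, 5])]
```

View pics/crop1.png

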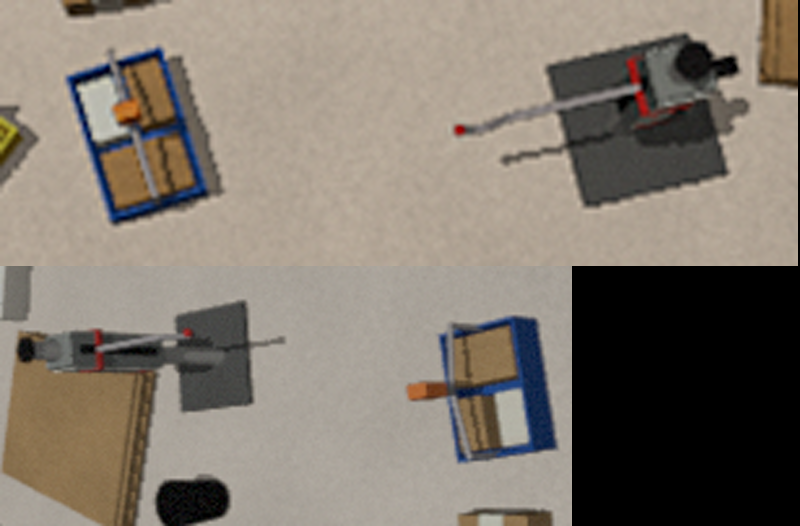

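Candidates with the tote's shape (top view): yellow (168,217), yellow (138,274), yellow (340,268), purple (200,270) and blue (220,211). Only the last has the blue body with an orange grip at (218,203), and the crop confirms it. The hook's red ball is at top (305.5,208.5) and side (274,127).

```bash
python3 - <<'E'
from h import *
F={n:cv2.imread(f"pics/{n}0.png")[:,:,::-1].copy() for n in("top","side")}
C={n:cam(n) for n in F}
# looser sub-pixel orange centroid around blobs
def cen(n,uv,lo,hi,r):
    h=cv2.cvtColor(F[n],cv2.COLOR_RGB2HSV); m=cv2.inRange(h,lo,hi); k=np.zeros_like(m); cv2.circle(k,uv,r,255,-1); v,u=np.nonzero(m&k); return np.array([u.mean(),v.mean()]),len(u)
g={n:cen(n,uv,(3,140,110),(17,255,255),7) for n,uv in(("top",(218,203)),("side",(251,215)))}
print(g); print("grip",tri([ray(n,g[n][0],C[n]) for n in g]))
b={n:cen(n,uv,(0,110,70),(6,255,255),4) for n,uv in(("top",(305,208)),("side",(274,127)))}
print(b); P,e=tri([ray(n,b[n][0],C[n]) for n in b]); print("ball",P,e)
# tote rim, top view
h=cv2.cvtColor(F["top"],cv2.COLOR_RGB2HSV); m=cv2.inRange(h,(105,110,40),(125,255,255)); k=np.zeros_like(m);cv2.circle(k,(220,211),40,255,-1); m&=k
v,u=np.nonzero(m); W=np.array([onz("top",p,55,C["top"])[:2] for p in np.c_[u,v]]).astype(np.float32)
r=cv2.minAreaRect(W); print("rim",r)
# foot plate
m=cv2.inRange(h,(0,0,40),(180,70,85)); 
c=[x for x in cv2.findContours(m,cv2.RETR_EXTERNAL,cv2.CHAIN_APPROX_NONE)[0] if cv2.pointPolygonTest(x,(345,215),False)>=0]
for x in c:
    W=np.array([onz("top",p[0],12,C["top"])[:2] for p in x]).astype(np.float32); print("foot",cv2.minAreaRect(W),len(x))
# foot by hand-read corners from crop
for p in [(547,66),(585,206),(727,173),(687,33)]: print(onz("top",(185+p[0]/3.8-.37,175+p[1]/3.8-.37),12,C["top"]).round())
print("bystanders",[onz("top",p,0,C["top"]).round() for p in((212,160),(264,147),(345,151))])
print("post side/top: cyl top",tri([ray("top",(185+693/3.8,175+58/3.8),C["top"]),ray("side",(200+82/2.6,55+25/2.6),C["side"])]))
E
```

```text
{'top': (array([219.025, 202.875]), 40), 'side': (array([251.35555556, 215.88888889]), 45)}
grip (array([559.43953998, 235.23707789, 170.77062818]), [2.035680631643994, 2.035680631643817])
{'top': (array([305.71428571, 209.        ]), 7), 'side': (array([273.88888889, 126.66666667]), 9)}
ball [526.19367586 -60.22000489 232.85574594] [0.5970754685337272, 0.59707546853378]
rim ((554.6015625, 236.55380249023438), (152.96884155273438, 96.66688537597656), 17.240224838256836)
foot ((549.4296264648438, -270.456298828125), (100.18444061279297, 150.44369506835938), 12.611955642700195) 200
[ 628. -177.   12.]
[ 485. -209.   12.]
[ 517. -353.   12.]
[ 661. -321.   12.]
bystanders [array([763., 275.,   0.]), array([814.,  69.,   0.]), array([ 795., -250.,    0.])]
post side/top: cyl top (array([ 629.28343027, -250.2438998 ,  308.13755764]), [54.55476399733236, 54.554763997332294])
```

```bash
python3 -m jog '{"jaw":[91,91,91,91,91,91,91,91,91,91],"slide":[[0,0,-0.3],[0,0,-0.3],[0,0,-0.3],[0,0,-0.3],[0,0,-0.3],[0,0,-0.3],[0,0,-0.3],[0,0,-0.3],[0,0,-0.3],[0,0,-0.3]],"spin":[-1,-1,-1,-1,-1,-1,-1,-1,-1,-1]}'
python3 -m jog '{"jaw":[91,91,91,91,91,91,91,91,91,91],"slide":[[0.945,0.4,0],[0.945,0.4,0],[0.945,0.4,0],[0.945,0.4,0],[0.945,0.4,0],[0.945,0.4,0],[0.945,0.4,0],[0.945,0.4,0],[0.9,0.4,0],[0.9,0.4,0]],"spin":[-0.4,0,0,0,0,0,0,0,0,0]}'
```

```text
time_s: 1.1
ee_pos: [235.8, -524.1, 303.8]
ee_rot: [-180.0, -0.1, 104.6]
force: [-0.5, -0.8, -0.4]
gripper_width: 91.2
gripper_force: 0.0
time_s: 2.1
ee_pos: [267.7, -219.4, 303.7]
ee_rot: [-180.0, -0.0, 107.4]
force: [1.4, 0.0, 0.3]
gripper_width: 91.0
gripper_force: 0.0
```

```bash
python3 -m jog '{"jaw":[91,91,91,91,91,91,91,91,91,91],"slide":[[0.833,0.98,0],[0.833,0.98,0],[0.833,0.98,0],[0.833,0.98,0],[0.833,0.98,0],[0.833,0.98,0],[0.833,0.98,0],[0.833,0.98,0],[0.833,0.98,0],[0.833,0.98,0]],"spin":[0,0,0,0,0,0,0,0,0,0]}'
python3 -m jog '{"jaw":[91,91,91,91,91,91],"slide":[[0.833,0.98,0],[0.833,0.98,0],[0.833,0.98,0],[0.833,0.98,0],[0,0,0],[0,0,0]],"spin":[0,0,0,0,0,0]}'
python3 - <<'E'
from h import *
C=cam("wrist"); f=env.grab_frame("wrist"); cv2.imwrite("pics/w1.png",f[:,:,::-1]); np.save("w1.npy",C[1])
for n,l,h in(("orange",(3,140,110),(17,255,255)),("blue",(105,110,40),(125,255,255))): print(n,blobs(f,l,h,60)[0])
print(env.state()["force"],env.state()["ee_pos"], proj("wrist",(559,235,171),C))
E
```

```text
time_s: 3.1
ee_pos: [474.1, 107.3, 303.6]
ee_rot: [-180.0, 0.0, 107.5]
force: [0.5, -1.0, 0.2]
gripper_width: 90.9
gripper_force: 0.0
time_s: 3.7
ee_pos: [555.7, 236.5, 302.7]
ee_rot: [-179.9, 0.0, 107.5]
force: [-0.1, 0.3, 0.1]
gripper_width: 91.1
gripper_force: 0.0
orange [([11.5, 3.8], [0, 0, 22, 12, 161]), ([255.0, 178.6], [246, 166, 19, 27, 486])]
blue [([258.0, 130.5], [193, 113, 125, 47, 1914]), ([214.3, 186.5], [195, 167, 52, 28, 502]), ([297.1, 186.2], [263, 167, 52, 28, 401])]
[-0.05017379  0.26295089  0.60587206] [555.481125   235.83904551 303.29006643] [254.96309795 182.56806683]
```

View pics/w1.png

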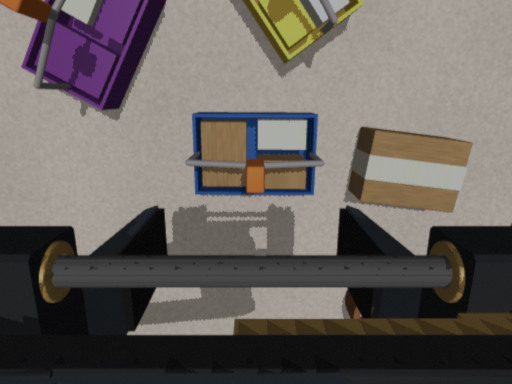

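The wrist view shows the blue tote at (255,155), square to the gripper, with the grip at (255,179) and the carton to the right at (410,170).

```bash
python3 - <<'E'
from h import *
m,_=cam("wrist"); C=(m,np.load("w1.npy")); f=cv2.imread("pics/w1.png")[:,:,::-1].copy()
_,b=blobs(f,(105,110,40),(125,255,255)); b[210:]=0; b[:, :170]=0
v,u=np.nonzero(b); W=np.array([onz("wrist",p,55,C)[:2] for p in np.c_[u,v]]).astype(np.float32); print("rim",cv2.minAreaRect(W))
for z in(165,170,175,185): print(z,onz("wrist",(255,178.6),z,C).round(1))
print("top edge of grip (far), z185", onz("wrist",(255,166),185,C).round(1), "bot", onz("wrist",(255,192),145,C).round(1), "front-top?", ray("wrist",(255,178),C)[0].round())
g=f[160:196,240:270]; print(cv2.cvtColor(g,cv2.COLOR_RGB2HSV)[::2,15].tolist())
T=cam("top"); S=cam("side")
print(tri([ray("top",(219.025,202.875),T),ray("side",(251.36,215.89),S),ray("wrist",(255,178.6),C)]))
E
```

```text
rim ((556.9652099609375, 241.055908203125), (148.86962890625, 99.94877624511719), 17.517244338989258)
165 [558.4 237.2 165. ]
170 [558.  238.3 170. ]
175 [557.6 239.4 175. ]
185 [556.8 241.6 185. ]
top edge of grip (far), z185 [553.5 252.1 185. ] bot [564.1 219.8 145. ] front-top? [535. 306. 473.]
[[11, 195, 93], [11, 203, 94], [11, 199, 96], [11, 192, 130], [14, 176, 167], [15, 172, 166], [15, 173, 167], [14, 174, 167], [14, 174, 167], [14, 174, 167], [14, 176, 167], [14, 176, 167], [14, 177, 167], [14, 179, 167], [13, 180, 167], [14, 180, 166], [7, 139, 134], [112, 108, 118]]
(array([558.88936339, 236.50049837, 171.1302493 ]), [2.9216571462311016, 1.6054029999386326, 2.21047712496425])
```

```bash
python3 -m jog '{"jaw":[91,91,91,91,91,91,91,91,91],"slide":[[0.1,0.08,0.7],[0,0,0.7],[0,0,0.7],[0,0,0.7],[0,0,0.7],[0,0,0.7],[0,0,0.6],[0,0,0.27],[0,0,0]],"spin":[0,0,0,0,0,0,0,0,0]}'
python3 -m jog '{"jaw":[10,10,10,10,10,10,10,10],"slide":[[0,0,0],[0,0,0],[0,0,0],[0,0,0],[0,0,0],[0,0,0],[0,0,0],[0,0,0]],"spin":[0,0,0,0,0,0,0,0]}' 25
python3 -c "
from h import *
print(env.state()['force'])"
```

```text
time_s: 4.65
ee_pos: [556.5, 238.7, 151.3]
ee_rot: [-179.9, 0.0, 107.4]
force: [0.2, -0.3, 0.2]
gripper_width: 90.9
gripper_force: 0.0
time_s: 5.45
ee_pos: [557.4, 239.9, 151.8]
ee_rot: [-180.0, 0.0, 107.4]
force: [0.3, -0.7, 0.7]
gripper_width: 30.1
gripper_force: 0.0
[ 0.34661639 -0.66572293  0.68223771]
```

```bash
python3 -m jog '{"jaw":[10,10,10,10,10,10],"slide":[[0,0,0],[0,0,0],[0,0,0],[0,0,0],[0,0,0],[0,0,0]],"spin":[0,0,0,0,0,0]}' 25
python3 -m jog '{"jaw":[10,10,10,10,10,10,10,10],"slide":[[0,0,-0.3],[0,0,-0.6],[0,0,-0.8],[0,0,-0.8],[0,0,-0.8],[0,0,-0.6],[0,0,0],[0,0,0]],"spin":[0,0,0,0,0,0,0,0]}'
```

```text
time_s: 6.05
ee_pos: [557.4, 239.9, 151.8]
ee_rot: [180.0, 0.0, 107.4]
force: [0.8, 1.1, -0.8]
gripper_width: 15.8
gripper_force: 25.0
time_s: 6.85
ee_pos: [556.6, 239.6, 267.5]
ee_rot: [-179.8, 0.0, 107.4]
force: [-0.0, 0.3, -8.5]
gripper_width: 15.4
gripper_force: 25.0
```

```bash
python3 -m jog '{"jaw":[10,10,10,10,10,10,10,10,10,10],"slide":[[0,0,-0.3],[0,0,-0.4],[-0.4,-0.2,0],[-0.8,-0.35,0],[-1,-0.43,0],[-1,-0.43,0],[-1,-0.43,0],[-1,-0.43,0],[-1,-0.43,0],[-0.8,-0.35,0]],"spin":[0.6,0,0,0,0,0,0,0,0,0]}'
python3 -m jog '{"jaw":[10,10,10,10],"slide":[[-0.24,-0.1,0],[0,0,0],[0,0,0],[0,0,0]],"spin":[0,0,0,0]}'
cat > meas.py <<'E'
from h import *
import sys
tag=sys.argv[1]
F={};C={}
for n in("top","side","wrist"):
    C[n]=cam(n);F[n]=env.grab_frame(n);cv2.imwrite(f"pics/{tag}_{n}.png",F[n][:,:,::-1]);np.save(f"{tag}_{n}.npy",C[n][1])
s=env.state();print(s["ee_pos"].round(1),s["ee_rot"].round(2),s["force"].round(2))
for n in F:
    for k,l,h,a in(("orange",(3,140,100),(17,255,255),10),("red",(0,150,70),(6,255,255),4)):
        print(n,k,[(c,st[4]) for c,st in blobs(F[n],l,h,a)[0] if n!="side" or c[1]>85 and c[0]<400])
print({n:proj(n,(526.2,-60.2,233),C[n]).round(1).tolist() for n in F})
E
python3 meas.py a
python3 - <<'E'
import cv2,numpy as np
t=cv2.imread("pics/a_top.png")[150:270,220:400]; s=cv2.imread("pics/a_side.png")[60:240,200:340]; w=cv2.imread("pics/a_wrist.png")
t=cv2.resize(t,(450,300),interpolation=cv2.INTER_CUBIC); s=cv2.resize(s,(350,450),interpolation=cv2.INTER_CUBIC); w=cv2.resize(w,(400,300))
im=np.zeros((600,800,3),np.uint8); im[:300,:450]=t; im[:450,450:800]=s; im[300:,:400]=w; cv2.imwrite("pics/a_all.png",im)
E
```

```text
time_s: 7.85
ee_pos: [512.3, 12.3, 289.3]
ee_rot: [-179.9, 0.1, 102.7]
force: [-0.4, -0.1, -8.5]
gripper_width: 16.2
gripper_force: 25.0
time_s: 8.25
ee_pos: [512.7, 8.3, 289.7]
ee_rot: [180.0, -0.0, 102.7]
force: [0.4, 0.1, -8.3]
gripper_width: 15.7
gripper_force: 25.0
[512.8   8.1 289.7] [-1.8000e+02 -1.0000e-02  1.0271e+02] [ 0.01 -0.73 -8.41]
top orange [([393.1, 132.3], 33), ([423.3, 133.4], 47), ([263.2, 146.0], 118), ([453.6, 135.9], 32), ([476.5, 163.9], 102), ([215.8, 156.5], 50), ([203.3, 158.5], 54), ([387.3, 158.6], 18), ([200.2, 162.2], 20), ([386.6, 179.9], 14), ([159.7, 211.8], 32), ([347.1, 266.1], 35), ([194.2, 268.8], 32), ([128.4, 272.5], 25)]
top red [([351.4, 193.2], 18), ([353.4, 201.7], 18)]
side orange [([333.8, 116.0], 16), ([278.7, 119.1], 22), ([278.2, 128.2], 34), ([190.1, 185.4], 25), ([188.0, 200.0], 12), ([336.6, 254.0], 108), ([251.4, 288.3], 81), ([344.8, 346.7], 141)]
side red [([261.2, 92.8], 4)]
wrist orange [([482.0, 159.0], 589), ([251.3, 222.3], 543), ([251.5, 247.6], 550)]
wrist red [([250.2, 293.3], 147)]
{'top': [305.7, 209.2], 'side': [273.7, 126.6], 'wrist': [249.0, 294.9]}
```

View pics/a_all.png

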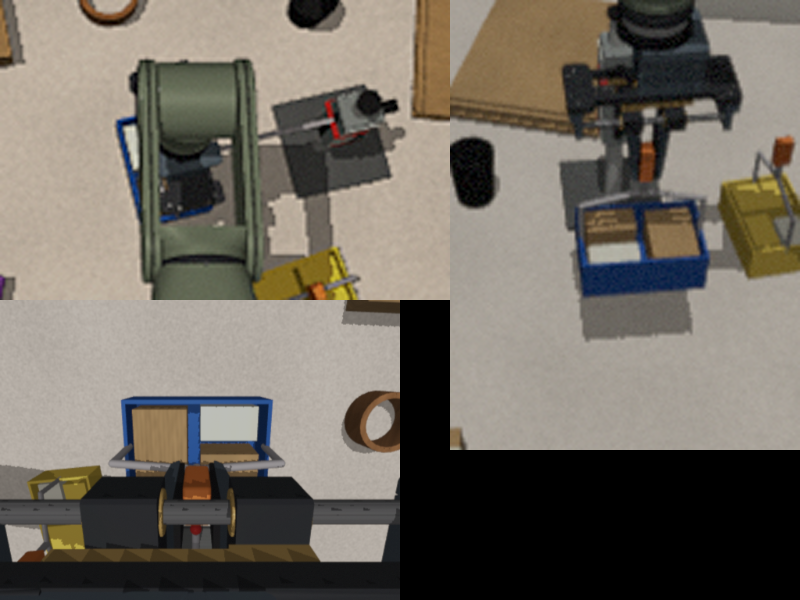

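Wrist view: ball at (250,293), right in line with the grip at (251,235); side view shows the tote level in the fingers.

```bash
python3 - <<'E'
from h import *
m,_=cam("wrist");C=(m,np.load("a_wrist.npy"));s=env.state();R=cv2.Rodrigues(np.zeros(3))[0]
y=np.radians(s["ee_rot"][2]);tx=np.array([np.cos(y),np.sin(y)]);ty=np.array([np.sin(y),-np.cos(y)]);p=s["ee_pos"][:2]
for z in(228,233,238):
    b=onz("wrist",(250.2,293.3),z,C)[:2];print(z,b.round(1),"tx,ty",((b-p)@tx).round(1),((b-p)@ty).round(1))
for n,b in(("pred",np.array([526.2,-60.2])),("seat",np.array([531.5,-80.8]))): print(n,(b-p)@tx,(b-p)@ty)
# bail ends/rim in wrist: lateral centre of tote
f=cv2.imread("pics/a_wrist.png")[:,:,::-1].copy();_,b=blobs(f,(105,110,40),(125,255,255));v,u=np.nonzero(b[:225]);k=v<135
zr=289.7-151+55;print("rim lateral",[((onz("wrist",(q,130),zr,C)[:2]-p)@ty).round(1) for q in(u[k].min(),u[k].max())],"rim far tx",((onz("wrist",(256,v.min()),zr,C)[:2]-p)@tx).round(1))
top=[(u[(u>x-3)&(u<x+3)].mean(),v[(u>x-3)&(u<x+3)].min()) for x in(165,335)];print(top)
E
```

```text
228 [527.4 -61.8] tx,ty -71.4 -1.1
233 [526.8 -58.7] tx,ty -68.3 -1.1
238 [526.1 -55.7] tx,ty -65.2 -1.0
pred -69.6270162164949 -1.9392543279165224
seat -90.88833307008575 -1.3017547975540396
rim lateral [np.float64(-74.1), np.float64(73.7)] rim far tx 52.5
[(np.float64(165.0025706940874), np.int64(125)), (np.float64(334.93917274939173), np.int64(124))]
```

```bash
python3 -m jog '{"jaw":[10,10,10,10,10,10,10,10,10,10],"slide":[[-0.2,-0.04,0.1],[-0.4,0,0],[-0.5,0,0],[-0.5,0,0],[-0.5,0,0],[-0.5,0,0],[-0.3,0,0],[-0.17,0,0],[0,0,0],[0,0,0]],"spin":[0,0,0,0,0,0,0,0,0,0]}'
python3 meas.py b
python3 - <<'E'
import cv2,numpy as np
s=cv2.imread("pics/b_side.png")[70:190,220:340]; w=cv2.imread("pics/b_wrist.png")[150:330,170:340]
s=cv2.resize(s,(400,400),interpolation=cv2.INTER_CUBIC); w=cv2.resize(w,(400,424))
im=np.zeros((424,800,3),np.uint8); im[:400,:400]=s; im[:,400:]=w; cv2.imwrite("pics/b_all.png",im)
E
```

```text
time_s: 9.4
ee_pos: [531.4, -82.4, 286.8]
ee_rot: [-180.0, -0.0, 102.6]
force: [-0.6, 0.2, -7.3]
gripper_width: 15.9
gripper_force: 25.0
[531.5 -82.3 286.9] [ 1.7999e+02 -1.0000e-02  1.0267e+02] [-0.47 -0.22 -7.62]
top orange [([389.2, 133.9], 21), ([399.9, 131.1], 11), ([419.4, 133.0], 32), ([263.2, 146.1], 121), ([437.7, 134.6], 14), ([448.4, 135.3], 14), ([474.4, 159.7], 120), ([216.0, 154.6], 53), ([203.5, 157.7], 46), ([199.3, 155.8], 18), ([387.1, 159.2], 15), ([386.4, 188.5], 14), ([159.7, 211.8], 32), ([302.1, 218.0], 11), ([347.8, 266.2], 21), ([194.2, 268.8], 32), ([128.4, 272.6], 25)]
top red []
side orange [([274.4, 99.6], 17), ([274.3, 108.0], 26), ([333.8, 116.2], 13), ([336.7, 254.0], 107), ([251.5, 287.6], 76), ([344.8, 346.6], 139)]
side red [([261.9, 93.0], 7), ([274.0, 126.9], 7)]
wrist orange [([488.4, 56.5], 123), ([478.6, 86.8], 21), ([478.9, 94.5], 17), ([488.3, 107.7], 42), ([497.7, 114.4], 36), ([506.8, 113.4], 34), ([250.9, 222.2], 543), ([251.3, 247.1], 583)]
wrist red [([252.7, 170.2], 165)]
{'top': [305.7, 209.2], 'side': [273.7, 126.6], 'wrist': [251.2, 174.1]}
```

View pics/b_all.png

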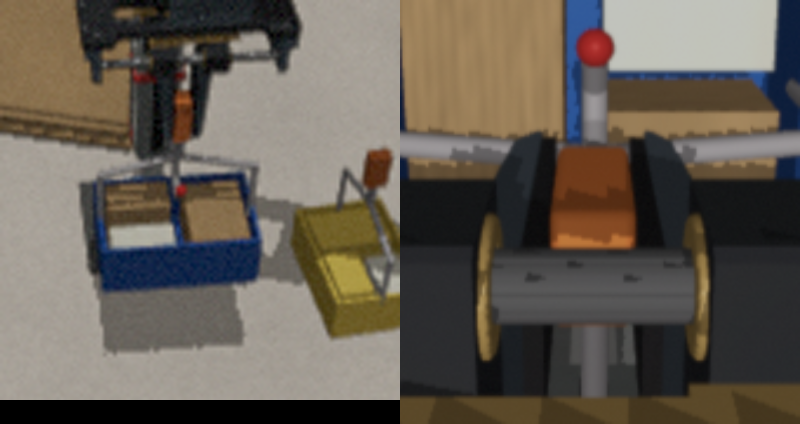

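```bash
cat > avg.py <<'E'
from h import *
import sys
A=[]
for i in range(int(sys.argv[1])): env.grab_frame("wrist"); A.append(env.state()["force"])
A=np.array(A); s=env.state(); print("F",A.mean(0).round(3),"sem",(A.std(0)/len(A)**.5).round(3),"p",s["ee_pos"].round(1),"t",s["time_s"],"ztrace",A[:,2].round(1).tolist())
E
python3 avg.py 30
python3 -m jog '{"jaw":[10,10,10,10,10,10,10,10,10,10],"slide":[[0,0,0.1],[0,0,0.1],[0,0,0.1],[0,0,0.1],[0,0,0.1],[0,0,0.1],[0,0,0.1],[0,0,0.1],[0,0,0.1],[0,0,0.1]],"spin":[0,0,0,0,0,0,0,0,0,0]}'
```

```text
F [ 0.105  0.119 -7.963] sem [0.071 0.09  0.116] p [531.6 -82.8 286.9] t 11.05 ztrace [-8.8, -7.0, -7.6, -9.1, -8.9, -8.0, -7.9, -9.6, -7.9, -7.2, -7.8, -8.2, -7.0, -7.7, -8.7, -7.7, -7.9, -7.0, -7.4, -7.9, -7.0, -8.2, -8.3, -7.6, -8.5, -8.5, -8.2, -8.0, -7.8, -7.5]
time_s: 12.05
ee_pos: [531.6, -82.8, 256.7]
ee_rot: [180.0, -0.0, 102.6]
force: [-0.4, 0.3, -6.4]
gripper_width: 16.3
gripper_force: 25.0
```

```bash
python3 -m jog '{"jaw":[10,10,10,10,10,10,10,10,10,10],"slide":[[0,0,0.04],[0,0,0.04],[0,0,0.04],[0,0,0.04],[0,0,0.04],[0,0,0.04],[0,0,0.04],[0,0,0.04],[0,0,0.04],[0,0,0.04]],"spin":[0,0,0,0,0,0,0,0,0,0]}'
python3 -m jog '{"jaw":[10,10,10,10,10,10,10,10,10,10],"slide":[[0,0,0.05],[0,0,0.05],[0,0,0.05],[0,0,0.05],[0,0,0.05],[0,0,0.05],[0,0,0.05],[0,0,0.05],[0,0,0],[0,0,0]],"spin":[0,0,0,0,0,0,0,0,0,0]}'
python3 avg.py 12
```

```text
time_s: 13.05
ee_pos: [531.6, -82.8, 244.9]
ee_rot: [180.0, 0.0, 102.6]
force: [-0.8, 0.9, -4.9]
gripper_width: 16.3
gripper_force: 25.0
time_s: 14.05
ee_pos: [531.7, -82.7, 232.9]
ee_rot: [180.0, -0.0, 102.6]
force: [-1.1, 2.6, -3.3]
gripper_width: 16.2
gripper_force: 25.0
F [-0.623  2.361 -3.661] sem [0.152 0.07  0.168] p [531.6 -82.8 232.9] t 14.65 ztrace [-3.7, -4.8, -3.0, -2.5, -3.9, -3.9, -3.7, -3.5, -3.4, -4.5, -3.6, -3.6]
```

```bash
python3 meas.py c
python3 - <<'E'
import cv2,numpy as np
s=cv2.imread("pics/c_side.png")[90:170,230:310]; w=cv2.imread("pics/c_wrist.png")[90:330,170:340]
s=cv2.resize(s,(400,400),interpolation=cv2.INTER_CUBIC); w=cv2.resize(w,(400,565))
im=np.zeros((565,800,3),np.uint8); im[:400,:400]=s; im[:,400:]=w; cv2.imwrite("pics/c_all.png",im)
E
```

```text
[531.7 -82.8 232.9] [179.99  -0.   102.62] [-1.21  3.08 -4.15]
top orange [([389.8, 133.3], 22), ([399.9, 131.5], 16), ([417.5, 132.8], 30), ([263.3, 146.0], 118), ([440.0, 134.6], 23), ([458.9, 136.4], 14), ([476.6, 164.9], 119), ([216.1, 155.2], 56), ([204.5, 160.0], 40), ([198.6, 154.4], 11), ([387.3, 158.4], 14), ([222.2, 166.0], 13), ([386.3, 186.8], 17), ([159.7, 211.8], 32), ([300.8, 220.6], 12), ([347.1, 266.3], 31), ([194.2, 268.8], 32), ([128.3, 272.6], 25)]
top red []
side orange [([273.7, 114.3], 19), ([333.7, 116.1], 15), ([273.4, 122.1], 25), ([193.7, 188.8], 16), ([336.7, 254.0], 109), ([251.5, 287.7], 75), ([344.8, 346.7], 139)]
side red [([260.9, 98.9], 7), ([273.4, 132.8], 5)]
wrist orange [([511.0, 79.5], 10), ([251.3, 222.6], 555), ([251.2, 247.0], 578)]
wrist red [([252.9, 179.2], 229)]
{'top': [305.7, 209.2], 'side': [273.7, 126.6], 'wrist': [250.9, 195.7]}
```

View pics/c_all.png

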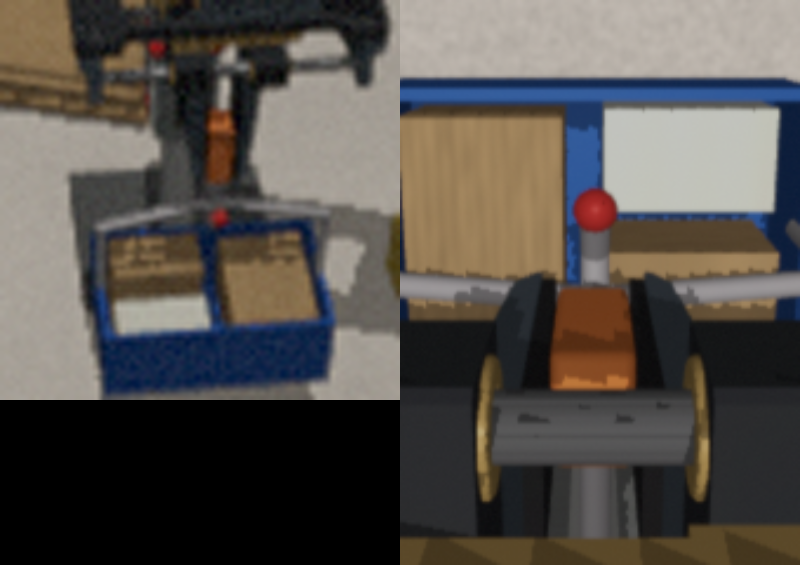

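```bash
python3 - <<'E'
from h import *
S=cam("side"); print([ (z,proj("side",(526.2,-60.2,z),S).round(1).tolist()) for z in(233,221,215,209,203)])
s=env.state();p=s["ee_pos"][:2];y=np.radians(s["ee_rot"][2]);tx=np.array([np.cos(y),np.sin(y)])
m,_=cam("wrist")
for t,v,q in(("b",(252.7,170.2),np.array([531.5,-82.3])),("c",(252.9,179.2),p)):
    C=(m,np.load(f"{t}_wrist.npy")); print(t,[(z,((onz("wrist",v,z,C)[:2]-q)@tx).round(1)) for z in(238,233,228,221,215,209,203)])
    Sm=tri([ray("wrist",v,C),ray("side",(274,126.9) if t=="b" else (273.4,132.8),S)]);print(Sm)
E
```

```text
[(233, [273.7, 126.6]), (221, [273.5, 129.6]), (215, [273.4, 131.1]), (209, [273.4, 132.5]), (203, [273.3, 134.0])]
b [(238, np.float64(26.4)), (233, np.float64(25.4)), (228, np.float64(24.3)), (221, np.float64(22.9)), (215, np.float64(21.6)), (209, np.float64(20.4)), (203, np.float64(19.1))]
(array([525.7907622 , -57.06874986, 234.56108251]), [0.7151224165487002, 0.7151224165486662])
c [(238, np.float64(33.1)), (233, np.float64(31.9)), (228, np.float64(30.7)), (221, np.float64(29.1)), (215, np.float64(27.7)), (209, np.float64(26.3)), (203, np.float64(24.8))]
(array([526.16669072, -56.48507882, 211.22464646]), [0.3252650017225092, 0.3252650017228351])
```

The bail is riding the hook's head-side slope, about 4.5 mm too far in. I'll ease the load, shift outward and lower again.

```bash
python3 -m jog '{"jaw":[10,10,10,10,10,10,10,10,10,10],"slide":[[0,0,-0.04],[0,0,-0.07],[0,0,-0.07],[0,0,-0.07],[0,0,-0.07],[0,0,-0.07],[0,0,-0.07],[0,0,-0.07],[0,0,-0.07],[0,0,-0.04]],"spin":[0,0,0,0,0,0,0,0,0,0]}'
python3 -m jog '{"jaw":[10,10,10,10,10,10,10,10,10,10],"slide":[[0.015,0,0],[0.015,0,0],[0.015,0,0],[0.015,0,0],[0.015,0,0],[0.015,0,0],[0.02,0,0],[0.02,0,0],[0.02,0,0],[0,0,0]],"spin":[0,0,0,0,0,0,0,0,0,0]}'
python3 avg.py 10
```

```text
time_s: 15.8
ee_pos: [531.6, -82.8, 252.1]
ee_rot: [-180.0, -0.0, 102.6]
force: [0.2, 3.5, -7.1]
gripper_width: 15.7
gripper_force: 25.0
time_s: 16.8
ee_pos: [530.7, -78.4, 252.1]
ee_rot: [180.0, 0.0, 102.6]
force: [-0.9, 0.0, -6.6]
gripper_width: 15.9
gripper_force: 25.0
F [ 0.186  0.09  -7.455] sem [0.144 0.195 0.164] p [530.6 -78.5 252. ] t 17.3 ztrace [-7.8, -8.5, -7.8, -7.8, -6.9, -7.0, -7.3, -7.8, -6.9, -6.9]
```

```bash
python3 -m jog '{"jaw":[10,10,10,10,10,10,10,10,10,10],"slide":[[0,0,0.03],[0,0,0.05],[0,0,0.07],[0,0,0.07],[0,0,0.07],[0,0,0.07],[0,0,0.07],[0,0,0.07],[0,0,0.07],[0,0,0.07]],"spin":[0,0,0,0,0,0,0,0,0,0]}'
python3 -m jog '{"jaw":[10,10,10,10,10,10],"slide":[[0,0,0.07],[0,0,0.07],[0,0,0.05],[0,0,0.03],[0,0,0],[0,0,0]],"spin":[0,0,0,0,0,0]}'
python3 avg.py 15; python3 meas.py d | grep -E "wrist red|side red"
```

```text
time_s: 18.3
ee_pos: [530.7, -78.5, 232.9]
ee_rot: [180.0, 0.0, 102.6]
force: [0.1, 0.6, -3.8]
gripper_width: 15.8
gripper_force: 25.0
time_s: 18.9
ee_pos: [530.7, -78.5, 226.4]
ee_rot: [180.0, 0.0, 102.6]
force: [-0.7, 0.7, -4.4]
gripper_width: 15.9
gripper_force: 25.0
F [-0.307  0.353 -3.304] sem [0.112 0.137 0.116] p [530.7 -78.5 226.3] t 19.65 ztrace [-4.3, -3.2, -3.5, -3.4, -3.4, -3.7, -3.9, -2.8, -3.1, -2.9, -3.4, -3.2, -3.2, -2.6, -2.8]
side red [([273.5, 134.0], 8)]
wrist red [([253.1, 188.1], 241)]
```

```bash
python3 -m jog '{"jaw":[10,10,10,10,10,10,10,10,10,10],"slide":[[0,0,0.03],[0,0,0.06],[0,0,0.07],[0,0,0.08],[0,0,0.08],[0,0,0.08],[0,0,0.08],[0,0,0.07],[0,0,0.05],[0,0,0.03]],"spin":[0,0,0,0,0,0,0,0,0,0]}'
python3 -m jog '{"jaw":[10,10,10],"slide":[[0,0,0],[0,0,0],[0,0,0]],"spin":[0,0,0]}'
python3 avg.py 40
```

```text
time_s: 20.8
ee_pos: [530.7, -78.5, 207.3]
ee_rot: [180.0, 0.0, 102.6]
force: [-0.1, 1.2, -0.1]
gripper_width: 15.8
gripper_force: 25.0
time_s: 21.1
ee_pos: [530.7, -78.5, 207.5]
ee_rot: [180.0, 0.0, 102.6]
force: [0.3, 0.3, -0.9]
gripper_width: 15.7
gripper_force: 25.0
F [ 0.055  0.372 -0.431] sem [0.082 0.074 0.069] p [530.7 -78.5 207.4] t 23.1 ztrace [-0.1, -0.3, -0.1, -0.4, -1.4, -0.9, -0.9, -0.2, -0.1, -0.4, 0.1, -0.4, -0.9, -0.8, -0.6, -0.3, -0.4, -1.5, -0.2, -1.6, -0.0, -0.6, -0.1, 0.2, -0.4, -0.1, -1.2, -0.6, -0.4, -0.5, -0.2, -0.3, -0.5, -0.5, -0.3, -0.0, -0.1, 0.2, 0.0, -0.3]
```

```bash
python3 -m jog '{"jaw":[10,10,10,10,10,10,10],"slide":[[0,0,0.03],[0,0,0.03],[0,0,0.03],[0.012,0,0],[0.012,0,0],[0,0,0],[0,0,0]],"spin":[0,0,0,0,0,0,0]}'
python3 avg.py 40
```

```text
time_s: 23.8
ee_pos: [530.6, -78.3, 204.8]
ee_rot: [180.0, 0.1, 102.6]
force: [0.8, -2.1, -0.5]
gripper_width: 16.0
gripper_force: 25.0
F [ 1.179 -4.258 -0.115] sem [0.095 0.128 0.076] p [530.6 -77.7 204.7] t 25.8 ztrace [-0.2, 0.1, -0.4, -0.0, 0.3, 0.1, 0.5, 0.0, -0.6, 0.2, -0.9, -0.4, 1.3, -0.1, -0.3, 0.1, -0.6, 0.2, -0.8, -0.9, -0.5, -0.1, -0.6, -0.1, 0.4, -0.7, -0.5, 0.3, -0.1, 0.5, 0.7, 0.0, -0.4, 0.1, 0.1, -0.8, 0.2, 0.4, -0.2, -0.6]
```

```bash
python3 -m jog '{"jaw":[10,10,10,10,10,10],"slide":[[-0.006,0,0],[-0.006,0,0],[-0.005,0,0],[-0.004,0,0],[0,0,0],[0,0,0]],"spin":[0,0,0,0,0,0]}'
python3 avg.py 20
```

```text
time_s: 26.4
ee_pos: [530.5, -77.9, 204.6]
ee_rot: [180.0, -0.0, 102.6]
force: [1.5, -0.9, -0.6]
gripper_width: 15.6
gripper_force: 25.0
F [1.524 0.064 0.112] sem [0.126 0.223 0.11 ] p [530.5 -78.1 204.6] t 27.4 ztrace [0.2, 0.9, 0.1, 0.3, 0.9, 0.3, -0.0, -0.2, -0.5, -0.2, -0.2, 0.3, 0.1, 0.0, 0.2, 0.2, 1.4, -0.4, -0.3, -0.9]
```

```bash
python3 -m jog '{"jaw":[10,10,10,10,10],"slide":[[0,0.004,0],[-0.002,0.004,0],[0,0,0],[0,0,0],[0,0,0]],"spin":[0,0,0,0,0]}'
python3 avg.py 25
```

```text
time_s: 27.9
ee_pos: [530.6, -78.2, 204.6]
ee_rot: [-180.0, -0.0, 102.6]
force: [0.1, 2.0, 0.7]
gripper_width: 16.0
gripper_force: 25.0Traceback (most recent call last):
  File "avg.py", line 4, in <module>
    for i in range(int(sys.argv[1])): env.grab_frame("wrist"); A.append(env.state()["force"])
                                      ~~~~~~~~~~~~~~^^^^^^^^^
ValueError: 200 camera calls are used up
```

```bash

python3 -m jog '{"jaw":[10],"slide":[[0,0,0]],"spin":[0]}' | grep -E "^force|time"
python3 -m jog '{"jaw":[10],"slide":[[0,0,0]],"spin":[0]}' | grep force:
python3 -m jog '{"jaw":[10],"slide":[[0,0,0]],"spin":[0]}' | grep force:
python3 -m jog '{"jaw":[10],"slide":[[0,0,0]],"spin":[0]}' | grep force:
python3 -m jog '{"jaw":[10],"slide":[[0,0,0]],"spin":[0]}' | grep force:
python3 -m jog '{"jaw":[10],"slide":[[0,0,0]],"spin":[0]}' | grep force:
python3 -m jog '{"jaw":[10],"slide":[[0,0,0]],"spin":[0]}' | grep force:
python3 -m jog '{"jaw":[10],"slide":[[0,0,0]],"spin":[0]}' | grep force:
```

```text
time_s: 28.9
force: [-1.1, 2.1, 0.1]
force: [-1.0, 3.3, 0.9]
gripper_force: 25.0
force: [0.4, 4.2, -0.4]
gripper_force: 25.0
force: [-0.2, 3.5, 0.4]
gripper_force: 25.0
force: [-1.1, 3.0, 0.3]
gripper_force: 25.0
force: [-0.4, 4.0, -0.0]
gripper_force: 25.0
force: [-1.6, 3.5, 0.1]
gripper_force: 25.0
force: [-1.3, 3.4, -0.4]
gripper_force: 25.0
```

```bash

python3 -m jog '{"jaw":[10,10,10,10,10,10,10,10,10,10],"slide":[[0.005,0,0],[0.005,0,0],[0,0,0],[0,0,0],[0,0,0],[0,0,0],[0,0,0],[0,0,0],[0,0,0],[0,0,0]],"spin":[0,0,0,0,0,0,0,0,0,0]}' | grep ^force:
python3 -m jog '{"jaw":[10],"slide":[[0,0,0]],"spin":[0]}' | grep ^force:
python3 -m jog '{"jaw":[10],"slide":[[0,0,0]],"spin":[0]}' | grep ^force:
python3 -m jog '{"jaw":[10],"slide":[[0,0,0]],"spin":[0]}' | grep ^force:
python3 -m jog '{"jaw":[10],"slide":[[0,0,0]],"spin":[0]}' | grep ^force:
python3 -m jog '{"jaw":[10],"slide":[[0,0,0]],"spin":[0]}'
```

```text
force: [-1.0, 1.9, -0.8]
force: [-1.2, 1.8, -0.0]
force: [-2.1, 1.7, -0.2]
force: [-2.0, 2.5, 0.1]
force: [-2.7, 1.3, 0.6]
time_s: 31.1
ee_pos: [530.8, -78.2, 204.6]
ee_rot: [-180.0, 0.0, 102.6]
force: [-1.6, 2.1, -0.0]
gripper_width: 15.7
gripper_force: 25.0
```

```bash

python3 -m jog '{"jaw":[10,10,10,10,10,10,10,10,10,10],"slide":[[0.007,-0.004,0],[0,0,0],[0,0,0],[0,0,0],[0,0,0],[0,0,0],[0,0,0],[0,0,0],[0,0,0],[0,0,0]],"spin":[0,0,0,0,0,0,0,0,0,0]}' | grep ^force:
python3 -m jog '{"jaw":[10,10,10],"slide":[[0,0,0],[0,0,0],[0,0,0]],"spin":[0,0,0]}' | grep ^force:
python3 -m jog '{"jaw":[10],"slide":[[0,0,0]],"spin":[0]}' | grep ^force:
python3 -m jog '{"jaw":[10],"slide":[[0,0,0]],"spin":[0]}' | grep ^force:
python3 -m jog '{"jaw":[10],"slide":[[0,0,0]],"spin":[0]}' | grep ^force:
python3 -m jog '{"jaw":[10],"slide":[[0,0,0]],"spin":[0]}'
```

```text
force: [-0.2, 0.2, 0.8]
force: [0.2, -0.5, 1.1]
force: [-0.6, -1.1, -1.2]
force: [-0.9, -0.7, -0.5]
force: [-0.3, -0.8, -0.3]
time_s: 32.8
ee_pos: [530.7, -78.0, 204.7]
ee_rot: [180.0, 0.0, 102.6]
force: [-0.9, -0.4, 0.6]
gripper_width: 16.1
gripper_force: 25.0
```

```bash

python3 -m jog '{"jaw":[10,10,10,10,10],"slide":[[0,0,0],[0,0,0],[0,0,0],[0,0,0],[0,0,0]],"spin":[0,0,0,0,0]}' 8
python3 -m jog '{"jaw":[10,10,10,10,10],"slide":[[0,0,0],[0,0,0],[0,0,0],[0,0,0],[0,0,0]],"spin":[0,0,0,0,0]}' 3
python3 -m jog '{"jaw":[17,18,20,24,30,38,46,54,60,60],"slide":[[0,0,0],[0,0,0],[0,0,0],[0,0,0],[0,0,0],[0,0,0],[0,0,0],[0,0,0],[0,0,0],[0,0,0]],"spin":[0,0,0,0,0,0,0,0,0,0]}'
```

```text
time_s: 33.3
ee_pos: [530.7, -78.0, 204.7]
ee_rot: [180.0, 0.0, 102.6]
force: [-0.7, -1.0, -0.7]
gripper_width: 15.9
gripper_force: 8.0
time_s: 33.8
ee_pos: [530.6, -78.0, 204.6]
ee_rot: [180.0, 0.0, 102.6]
force: [-1.1, -0.9, 0.3]
gripper_width: 16.3
gripper_force: 3.0
time_s: 34.8
ee_pos: [530.6, -77.9, 204.6]
ee_rot: [180.0, 0.0, 102.6]
force: [0.1, -0.1, -0.1]
gripper_width: 59.9
gripper_force: 0.0
```

Released with no load on the hand. Now I'll rise clear and let the tote settle.

```bash

python3 -m jog '{"jaw":[60,60,60,60,60,60,60,60,60,60],"slide":[[0,0,-0.1],[0,0,-0.3],[0,0,-0.5],[0,0,-0.6],[0,0,-0.6],[0,0,-0.6],[0,0,-0.6],[0,0,-0.5],[0,0,-0.3],[0,0,0]],"spin":[0,0,0,0,0,0,0,0,0,0]}'
for i in 1 2 3 4 5 6 7 8 9 10; do :; done
python3 -m jog '{"jaw":[60,60,60,60,60,60,60,60,60,60],"slide":[[0,0,0],[0,0,0],[0,0,0],[0,0,0],[0,0,0],[0,0,0],[0,0,0],[0,0,0],[0,0,0],[0,0,0]],"spin":[0,0,0,0,0,0,0,0,0,0]}' >/dev/null
python3 -m jog '{"jaw":[60,60,60,60,60,60,60,60,60,60],"slide":[[0,0,0],[0,0,0],[0,0,0],[0,0,0],[0,0,0],[0,0,0],[0,0,0],[0,0,0],[0,0,0],[0,0,0]],"spin":[0,0,0,0,0,0,0,0,0,0]}' >/dev/null
python3 -m jog '{"jaw":[60,60,60,60,60,60,60,60,60,60],"slide":[[0,0,0],[0,0,0],[0,0,0],[0,0,0],[0,0,0],[0,0,0],[0,0,0],[0,0,0],[0,0,0],[0,0,0]],"spin":[0,0,0,0,0,0,0,0,0,0]}' >/dev/null
python3 -m jog '{"jaw":[60,60,60,60,60,60,60,60,60,60],"slide":[[0,0,0],[0,0,0],[0,0,0],[0,0,0],[0,0,0],[0,0,0],[0,0,0],[0,0,0],[0,0,0],[0,0,0]],"spin":[0,0,0,0,0,0,0,0,0,0]}' >/dev/null
python3 -m jog '{"jaw":[60,60,60,60,60,60,60,60,60,60],"slide":[[0,0,0],[0,0,0],[0,0,0],[0,0,0],[0,0,0],[0,0,0],[0,0,0],[0,0,0],[0,0,0],[0,0,0]],"spin":[0,0,0,0,0,0,0,0,0,0]}' >/dev/null
python3 -m jog '{"jaw":[60,60,60,60,60,60,60,60,60,60],"slide":[[0,0,0],[0,0,0],[0,0,0],[0,0,0],[0,0,0],[0,0,0],[0,0,0],[0,0,0],[0,0,0],[0,0,0]],"spin":[0,0,0,0,0,0,0,0,0,0]}' >/dev/null
python3 -m jog '{"jaw":[60,60,60,60,60,60,60,60,60,60],"slide":[[0,0,0],[0,0,0],[0,0,0],[0,0,0],[0,0,0],[0,0,0],[0,0,0],[0,0,0],[0,0,0],[0,0,0]],"spin":[0,0,0,0,0,0,0,0,0,0]}'
python3 -c "
from workcell import env
print(env.job_done())"
```

```text
time_s: 35.8
ee_pos: [531.2, -78.0, 329.3]
ee_rot: [179.8, 0.1, 102.6]
force: [-0.3, -0.2, -0.5]
gripper_width: 60.0
gripper_force: 0.0
time_s: 42.8
ee_pos: [530.6, -77.9, 327.6]
ee_rot: [-180.0, 0.0, 102.6]
force: [-0.4, 0.4, -0.1]
gripper_width: 60.1
gripper_force: 0.0
the job is handed in; nothing more can be done
None
```

The blue tote was hung on the scale hook, let go at about zero residual load, given 7 s to settle, and handed in at 42.8 s; no verdict came back, and with the camera calls used up I could not look at the final hang or check the bystanders.

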